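# Find the hidden release of the jeweller's gem case

### The job

The gem case on the jeweller's bench has a release notch hidden somewhere along its pale front edge. Run a fingertip along the top of that edge to find the notch, then press the plate inside it all the way down so that the lid springs open, and finish while still holding it down with the lid open. Go gently, do not touch the lid, and leave everything else on the bench where it is; nothing is to be picked up.

Things in the scene. Friction and masses are not known exactly. Their poses are not given: they have to be found in the camera images.
- case: Dark wooden gem case fixed to the bench. Origin on the bench top under the middle of its front edge; +x points from the front edge (robot side) back across the lid, +y along the edge, +z up. The pale front edge is a flat ledge 60 mm above the bench, from x = -22 to +22 mm and y = -120 to +120 mm, plus 10 mm of level dark wood at each end. Behind it the lidded box, x = 23 to 143 mm.
- edge (a point): Middle of the ledge's top, 60 mm above the case's origin, same axes. The ledge is six pale blocks side by side, 40 mm long each, thin dark lines between, centred at y = -100, -60, -20, 20, 60, 100 mm. One of them, a different one each time, has the notch: 34 mm long in y, centred in the block, open at top and front, reaching back to x = +20 mm. The other five are flat and solid.
- release (a joint): Travel of the release plate, the floor of the notch, of the same pale wood, 6 mm below the ledge when up: 0 up, 0.007 m fully down (13 mm below the ledge, firm stop). Straight down; a spring returns it. Takes 3 to 6 N to start and 6 to 9 N to hold fully down. Geared to the lid: fully down opens the lid 0.25 rad; let go, the lid falls shut.
- lid: The case's flat dark lid with a pale inlay, 117 x 260 x 8 mm, closed with its top 68 mm above the bench and its front rim at x = 26 mm of the case. Origin on its rear hinge line, 60 mm above the bench; its own z is upright when shut and tilts as it opens. Its front rim rises about 29 mm when open. It has no handle; not to be touched.
- bench_block: loose steel bench block, 55 x 55 x 25 mm, standing in front of the case (between it and the robot); origin at the centre of its underside. Leave alone.
- ring: loose finger ring, 22 mm across, 5 mm high, lying on the bench block; origin at the centre of its underside. Leave alone.
- mallet: loose wooden mallet, round head 64 mm across and 100 mm tall standing on the bench, handle 22 mm thick sticking out level 200 mm along its own +y at a height of 62 mm; origin under the centre of the head. Leave alone.
- jar: loose closed glass jar with a green cap, 84 mm across, 130 mm tall; origin at the centre of its underside. Leave alone.
- tray: loose open wooden tray, 90 x 120 x 30 mm; origin at the centre of its underside. Leave alone.
- file: loose hand file with a wooden handle, lying along its own x, from -110 mm (handle end) to +140 mm, 22 mm thick; origin on the bench. Leave alone.
- tin: loose round open steel dish, 72 mm across, 35 mm high; origin at the centre of its underside. Leave alone.
- brick: loose plain fired-clay brick, 120 x 60 x 40 mm; origin at the centre of its underside. Leave alone.
Not all that is in view belongs to the job. Leave any green, purple or turquoise look-alike of the part that bears release alone.

How it is judged:
On the way, in this order (a step that is already met when the one before it is completed fails the run):
1. a fingertip touches the edge of the case while the release is still up (contact force between the fingers and anything else above 0.3 N and distance between the grasp point and edge below 0.2 m and value of joint release below 0.001 m), for 0.2 s.
2. the release plate is pressed down and the lid opens (value of joint release above 0.0055 m and angle between lid's own z axis and vertical above 0.19 rad), for 0.2 s.
At the end, for the whole second after the job is handed in: The release plate is held at least 5.5 of its 7 mm down by the fingers (more than 1.5 N), steadily, and the lid stands open by more than 0.19 rad, through the last second (all of step 2 and contact force between the fingers and anything else above 1.5 N and distance between the grasp point and edge below 0.2 m and velocity of joint release between -0.01 and 0.01 m/s); the arm keeps its last pose, push and grip.
It fails at once if the lid is touched by the robot with more than 3 N (contact force between any of the fingers, the arm and lid above 3 N).
It fails at once if the fingers push harder than 40 N (contact force between the fingers and anything else above 40 N).
It fails at once if a bystander is shifted or lifted by more than 15 mm (distance of any of bench_block, ring, mallet, jar, tray, file, tin, brick from where it was at the start of the episode above 0.015 m).
It fails at once if the jar or the mallet is tipped (angle between any of jar, mallet's own z axis and vertical above 0.3 rad).
It also fails if it takes over 64 s, if anything falls off the work surface, if the arm or the gripper's body presses on something with over 40 N, if the wrist force passes 120 N, or if a joint passes its speed limit or range.

### The arm

A 7-joint arm with a two-finger parallel gripper is mounted at the origin on the work surface. World frame = base frame: x ahead of the robot, y to its left, z up, the work surface at z = 0. Lengths are in m, angles in rad, forces in N, time in s.
With the tool pointing down it reaches from about 0.4 to 0.85 m from the base axis. Payload 10.4 kg.
Tool frame: the origin (TCP) lies midway between the tips of the shut fingers; the grasp point (between the pads) lies 19 mm behind it; x points along the fingers, z is the direction in which the jaws open and shut, and the axes are right-handed (so a half turn about x gives the same grasp; the last joint's range is limited). The gripper opens to 87 mm and grips with 3 to 60 N. Pads are 19 mm wide; open, the fingers measure 117 mm over their backs; the gripper's body (75 mm by 190 mm) begins 51 mm behind the grasp point.
Start: joints at [-1.282, 0.332, -0.065, 1.46, 0.022, 1.35, -0.088], TCP at [0.192, 0.595, 0.184] pointing down, gripper open.
Joint ranges: [-2.6, 2.6], [-0.5, 2.12], [-1.47, 1.34], [0.16, 2.42], [-1.27, 4.41], [0.06, 2.06], [-2.6, 2.6]. Speed limits (rad/s): [2.22, 2.22, 2.79, 2.79, 3.14, 3.14, 3.14].

### API

Orientations are given as a unit quaternion [x, y, z, w].
In Python, from bench import read_state, camera, camera_params, close_job gives the robot as it stands.
- The arm moves only by the tool arm_command, never from a script. Its argument "targets" is a list of rows, each a list of 7 numbers: the closure in counts, from 0 (fully open) to 255 (shut), then the shift along the tool's x, y, z in mm, then the turn, a rotation vector about the tool's x, y, z in rad. A call has 1 to 10 rows; each row is the pose to reach, as a shift and turn from the pose commanded when the call began, along the tool's axes at that moment; what a row does not reach only later rows make up. A row lasts 1/10 s, in which the tool goes at most 50 mm and 8.59 degrees, less where a joint would pass 70% of its speed; a pose out of reach is approached as far as the arm can. A call with a gripper value outside its range is refused whole. The fingers move at their own pace and stop on an object; "newtons" is the grip in N (left out, the last holds). Time passes only in rows, so rows that repeat a pose let the fingers close. It gives the time, the measured TCP pose, the force and the opening at its end, in the units of the state.
- read_state(): the state, without advancing time (a new reading comes with each control period).
- camera(name): name is "scene" or "side" or "wrist"; returns the picture (480x640x3 uint8, red, green, blue); there is no depth.
- camera_params(name): a dict with "intrinsics" (3x3 intrinsics, pixels), "dist" ([k1, k2, p1, p2, k3] as OpenCV has them; the pictures are not rectified), "xyz" and "orientation" of the camera in the world; the wrist camera has in their place "mount" (4x4, takes a point from camera to tool coordinates, whose origin is the TCP and whose axes are the tool frame's). Camera axes: x right, y down, z forward; pixel columns grow to the right and rows downward; lengths in m; the calibration is good to about 2 mm. A picture is of the moment at which its call begins: read the wrist's pose just before it. camera_params takes no time and is no camera call.
- close_job(): hands the job in, once; it reports no verdict.
The state is a dict: "time": time; "joint_positions": joint angles; "joint_vel": joint speeds; "joint_torque": joint torques, N m; "ee_pos": TCP position; "eef_rot": TCP orientation; "ft_force": force on the tool from outside, world axes, zero at the start; "torque": the same for the moment, N m; "width": finger opening in m.
Only numpy, scipy, OpenCV 4.12 (cv2) and the standard library are available. Lean on these libraries where they do the work, as an engineer would, in place of code of your own. Each camera call takes 0.05 s, during which the arm holds its last target.

## Working session

There is one attempt and no reset: what is moved stays moved. The work goes in short steps, Python scripts to look and compute and a tool call to move; the robot and the scene stay as the last step left them, time stands still between calls to the robot, and variables do not carry over. Pictures are saved under pics/ and viewed, and the job is handed in when it is done.

Besides the shell and the picture viewer there is one more tool, called after "Call:" as name(argument=value, ...) on one line, values as JSON. arm_command: Moves the arm, as the interface text tells. Its arguments: {"type":"object","properties":{"targets":{"type":"array"},"newtons":{"type":"number"}},"required":["targets"]}

```bash
mkdir -p pics; ls; python3 - <<'E'
from bench import *
import cv2
s=read_state(); print(s)
for n in("scene","side","wrist"):
    print(n,camera_params(n)); cv2.imwrite(f"pics/{n}0.png",camera(n)[:,:,::-1])
E
```

```text
pics
{'time': 0.0, 'joint_positions': array([-1.28160786,  0.3328923 , -0.06466566,  1.46095329,  0.02161787,
        1.34990687, -0.08847214]), 'joint_vel': array([ 0.00062115, -0.00032334,  0.00090479, -0.00140423, -0.00147647,
       -0.00034818, -0.00055077]), 'joint_torque': array([-7.26260150e-04, -6.23270202e+01,  2.42435164e-02, -3.89873922e+01,
       -6.12687715e-02,  4.00505948e-02,  1.51535382e-04]), 'ee_pos': array([0.19162257, 0.59442499, 0.18333543]), 'eef_rot': array([-0.41664231,  0.57196121,  0.41597875,  0.57116656]), 'ft_force': array([1.00217431, 0.34196534, 0.41432799]), 'torque': array([ 0.01519692, -0.01059893,  0.01982912]), 'width': 0.08707443986367286}
scene {'intrinsics': array([[557.03391587,   0.        , 329.32930875],
       [  0.        , 557.03391587, 240.91175338],
       [  0.        ,   0.        ,   1.        ]]), 'dist': array([-0.15742658,  0.        ,  0.        ,  0.        ,  0.        ]), 'xyz': array([ 1.29909915, -0.32779948,  0.69298817]), 'orientation': array([ 0.75499359,  0.49393416, -0.24265262, -0.35655777])}
side {'intrinsics': arr
[... 268 characters left out ...]
  0.60520652]), 'orientation': array([ 0.8560587 , -0.14687419,  0.0907971 , -0.48718309])}
wrist {'intrinsics': array([[332.17859143,   0.        , 317.08366393],
       [  0.        , 332.17859143, 241.48258503],
       [  0.        ,   0.        ,   1.        ]]), 'dist': array([-0.05258468,  0.        ,  0.        ,  0.        ,  0.        ]), 'mount': array([[-4.86577256e-04, -2.52973443e-01,  9.67473101e-01,
        -2.01522218e-01],
       [-1.91716054e-04, -9.67473174e-01, -2.52973558e-01,
         6.80982557e-02],
       [ 9.99999863e-01, -3.08571305e-04,  4.22251372e-04,
         3.11727873e-04],
       [ 0.00000000e+00,  0.00000000e+00,  0.00000000e+00,
         1.00000000e+00]])}
```

View pics/scene0.png

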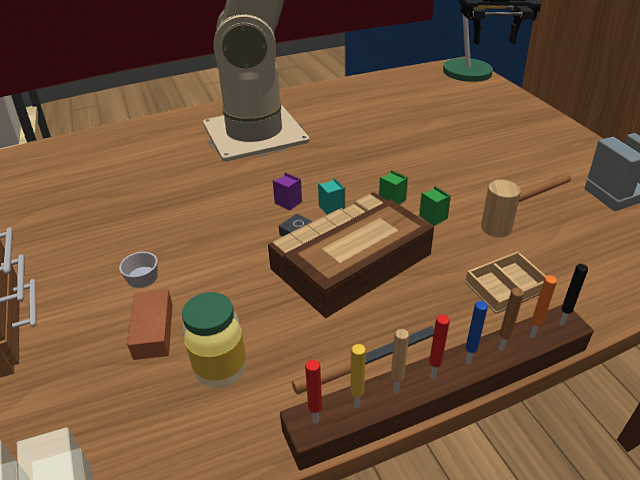

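View pics/side0.png

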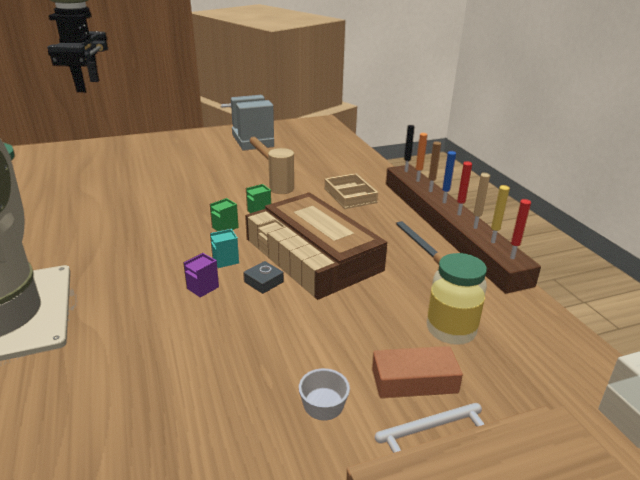

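View pics/wrist0.png

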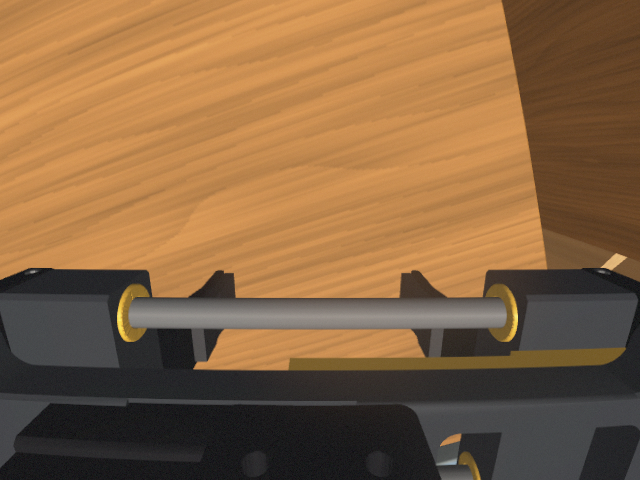

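The scene view shows the case at about (350,240) with its pale edge running from (275,245) to (375,200). In the side view the edge runs from (250,215) to (325,280). There are green, turquoise and purple blocks in front of it. I'll enlarge both.

```bash
python3 - <<'E'
import cv2
a=cv2.imread("pics/scene0.png")[165:320,255:445]; cv2.imwrite("pics/sc_c.png",cv2.resize(a,None,fx=4,fy=3.8 if 0 else 3.8,interpolation=cv2.INTER_CUBIC) if 0 else cv2.resize(a,(760,600*155*4//620 if 0 else 600),interpolation=cv2.INTER_CUBIC) if 0 else cv2.resize(a,(760,620))[:600])
b=cv2.imread("pics/side0.png")[180:300,235:395]; cv2.imwrite("pics/si_c.png",cv2.resize(b,(800,600),interpolation=cv2.INTER_CUBIC))
E
```

```text
(no output)
```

View pics/sc_c.png

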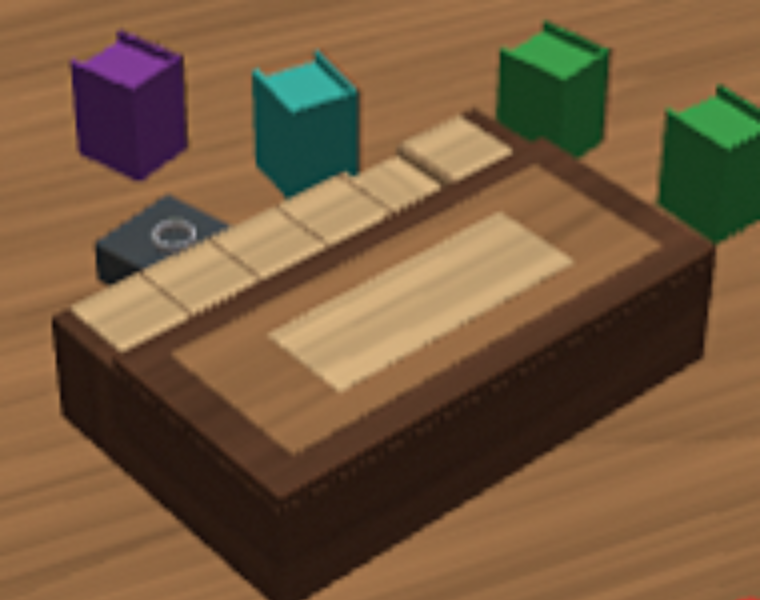

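View pics/si_c.png

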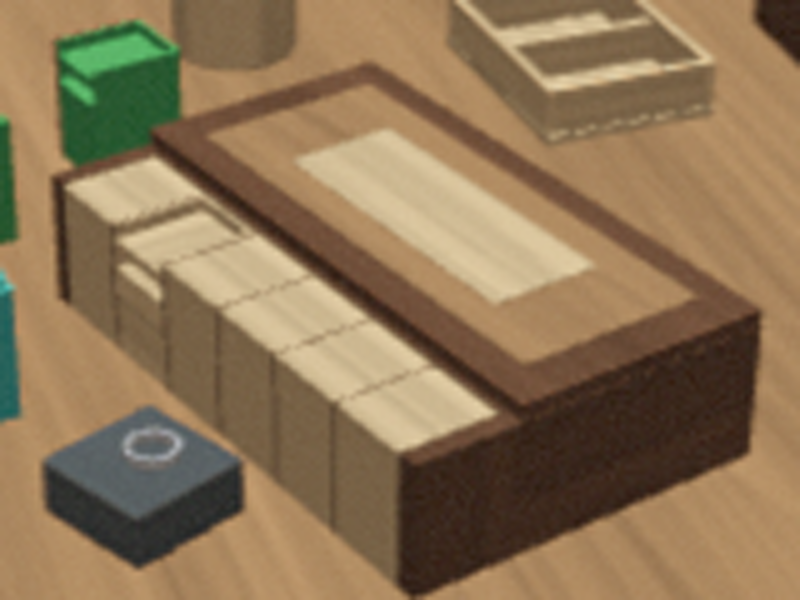

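The notch shows as a recess in the second block from the far (+y) end, at crop (180,240), which is side pixel (271,228). That puts it at y=+60. Possible confusions in the side view are the two green blocks (224,215) and (258,198), the turquoise one (225,248), the purple one (201,275), and the five solid pale blocks. Next I'll fit the case pose from the corners.

```bash
cat > h.py <<'E'
from bench import *
import numpy as np, cv2
from scipy.spatial.transform import Rotation as R
from scipy.optimize import least_squares
def proj(n,P):
    c=camera_params(n); Rm=R.from_quat(c["orientation"]).as_matrix()
    p=(np.atleast_2d(P)-c["xyz"])@Rm
    return cv2.projectPoints(p.reshape(-1,1,3).astype(float),np.zeros(3),np.zeros(3),c["intrinsics"],c["dist"])[0].reshape(-1,2)
def onz(n,uv,z):
    c=camera_params(n); q=cv2.undistortPoints(np.array(uv,float).reshape(-1,1,2),c["intrinsics"],c["dist"]).reshape(-1,2)
    d=np.c_[q,np.ones(len(q))]@R.from_quat(c["orientation"]).as_matrix().T
    return c["xyz"]+d*((z-c["xyz"][2])/d[:,2])[:,None]
E
python3 - <<'E'
from h import *
pc=np.array([[-22,-120,60],[22,-120,60],[-22,120,60],[22,120,60],[143,-130,68],[143,130,68]])/1e3
sc=np.array([[72,312],[122,350],[463,116],[512,150],[282,498],[713,245]])/4+[255,165]
si=np.array([[400,452],[497,410],[68,187],[152,157],[760,315],[370,64]])/5+[235,180]
print(onz("scene",sc[:4],.06),onz("side",si[:4],.06))
def W(v,p): return p@np.array([[np.cos(v[2]),np.sin(v[2]),0],[-np.sin(v[2]),np.cos(v[2]),0],[0,0,1]])+[v[0],v[1],0]
f=lambda v:np.r_[proj("scene",W(v,pc))-sc,proj("side",W(v,pc))-si].ravel()
r=least_squares(f,[.55,0,0]);v=r.x;print(v,r.fun.reshape(-1,2).round(1))
np.save("case.npy",v)
for y in(.02,.06,.1): print(y,W(v,np.array([[0,y,.06]])))
# obstacles
print("block/others side",onz("side",[[264,277]],.025), onz("side",[[224,205],[258,190],[225,237],[201,262]],.05),onz("scene",[[393,178],[434,196],[331,187],[287,182]],.05))
print("mallet",onz("side",[[281,155]],.1),onz("scene",[[502,188]],.1))
E
```

```text
[[ 0.53843712 -0.12200163  0.06      ]
 [ 0.57289203 -0.11031566  0.06      ]
 [ 0.4703563   0.10916741  0.06      ]
 [ 0.50710607  0.11786647  0.06      ]] [[ 0.53422063 -0.12074253  0.06      ]
 [ 0.57694424 -0.10676674  0.06      ]
 [ 0.46903601  0.10745476  0.06      ]
 [ 0.50917875  0.12190424  0.06      ]]
[ 0.52155644 -0.00092482  0.28180835] [[-1.  -1.4]
 [ 0.7  1. ]
 [-1.1 -0.7]
 [ 1.7  0.3]
 [-0.6 -0.3]
 [ 0.8 -0.4]
 [ 0.1  0.5]
 [ 0.2  1. ]
 [-1.  -0. ]
 [ 0.2  0.3]
 [ 0.9 -1.2]
 [ 0.2 -0.5]]
0.02 [[0.51599458 0.01828626 0.06      ]]
0.06 [[0.50487086 0.05670842 0.06      ]]
0.1 [[0.49374713 0.09513059 0.06      ]]
block/others side [[ 0.45484527 -0.06262527  0.025     ]] [[ 0.43507213  0.19783832  0.05      ]
 [ 0.52529421  0.24751668  0.05      ]
 [ 0.40916813  0.06135667  0.05      ]
 [ 0.34922803 -0.01310674  0.05      ]] [[ 0.4221511   0.1869475   0.05      ]
 [ 0.51670049  0.23127669  0.05      ]
 [ 0.3996886   0.05203417  0.05      ]
 [ 0.3430607  -0.02541272  0.05      ]]
mallet [[0.6035631 0.3179493 0.1      ]] [[0.60779041 0.3249501  0.1       ]]
```

```bash
cat >> h.py <<'E'
def case():
    v=np.load("case.npy"); return v, R.from_euler("z",v[2])
def goal(p_mm, tilt_deg, sgn):
    """case-frame point mm for TCP; tool z along sgn*case x; tilt leans body toward robot"""
    v,Rc=case()
    x=np.array([0,0,-1.]); z=np.array([sgn,0,0.]); y=np.cross(z,x)
    T=R.from_matrix(np.c_[x,y,z]); T=R.from_euler("y",-tilt_deg,degrees=True)*T
    return Rc.apply(np.array(p_mm)/1e3)+[v[0],v[1],0], Rc*T
def rel(p,T,base=None):
    s=read_state(); p0,R0=(s["ee_pos"],R.from_quat(s["eef_rot"])) if base is None else base
    return (R0.inv().apply(p-p0)*1e3).round(1),(R0.inv()*T).as_rotvec().round(3)
E
python3 - <<'E'
from h import *
s=read_state();print(R.from_quat(s["eef_rot"]).as_matrix().round(2))
for sg in(1,-1):
  for t in (0,12): 
    p,T=goal([-10,60,130],t,sg);print(sg,t,p,T.as_matrix().round(2).tolist(),rel(p,T))
E
```

```text
[[-0.   -0.95  0.31]
 [-0.    0.31  0.95]
 [-1.   -0.   -0.  ]]
1 0 [0.49526532 0.05392749 0.13      ] [[0.0, -0.28, 0.96], [0.0, 0.96, 0.28], [-1.0, 0.0, 0.0]] (array([  54. , -454.8, -421.4]), array([ 0.977, -0.001,  0.001]))
1 12 [0.49526532 0.05392749 0.13      ] [[0.2, -0.28, 0.94], [0.06, 0.96, 0.27], [-0.98, -0.0, 0.21]] (array([  54. , -454.8, -421.4]), array([ 0.974, -0.193, -0.102]))
-1 0 [0.49526532 0.05392749 0.13      ] [[-0.0, 0.28, -0.96], [0.0, -0.96, -0.28], [-1.0, 0.0, -0.0]] (array([  54. , -454.8, -421.4]), array([-2.164e+00, -1.000e-03, -1.000e-03]))
-1 12 [0.49526532 0.05392749 0.13      ] [[0.2, 0.28, -0.94], [0.06, -0.96, -0.27], [-0.98, 0.0, -0.21]] (array([  54. , -454.8, -421.4]), array([-2.155,  0.12 , -0.228]))
```

```bash
python3 - <<'E'
from h import *
p,T=goal([-10,20,110],12,1);print(p,rel(p,T))
E
```

```text
[0.50638904 0.01550533 0.11      ] (array([  74.1, -477.2, -454.5]), array([ 0.974, -0.193, -0.102]))
```

Call:
arm_command(targets=[[255,0,-25,-24,0.05,0,0],[255,0,-55,-53,0.12,0,0],[255,0,-85,-81,0.19,0,0],[255,0,-115,-109,0.26,0,0],[255,0,-145,-138,0.33,0,0],[255,0,-175,-166,0.4,0,0],[255,0,-205,-195,0.47,0,0],[255,0,-235,-223,0.54,0,0],[255,0,-265,-252,0.61,0,0],[255,0,-290,-276,0.66,0,0]], newtons=20)

```text
time: 1.15
ee_pos: [0.3838, 0.241, 0.1841]
eef_rot: [-0.207, 0.676, 0.207, 0.676]
ft_force: [1.0, 0.8, -0.3]
width: 0.0146
```

```bash
python3 - <<'E'
from h import *
p,T=goal([-10,20,110],12,1);print(p,rel(p,T)); s=read_state();print(s["ee_pos"],s["width"],s["joint_positions"],s["ft_force"],s["time"])
E
```

```text
[0.50638904 0.01550533 0.11      ] (array([  74.1, -255.4,  -24.9]), array([ 0.312, -0.208, -0.033]))
[0.38382765 0.24097246 0.1841291 ] 0.014639962634894903 [-0.91256367 -0.06187267  0.24257189  1.90190715  0.01529934  1.29967382
 -0.07955919] [ 1.0253006   0.75372525 -0.30347346] 1.15
```

Call:
arm_command(targets=[[255,0,-25,-2,0.03,-0.02,0],[255,0,-55,-5,0.06,-0.04,-0.01],[255,5,-85,-8,0.1,-0.06,-0.01],[255,10,-115,-11,0.14,-0.09,-0.015],[255,16,-145,-14,0.18,-0.12,-0.02],[255,22,-175,-17,0.22,-0.15,-0.025],[255,28,-205,-20,0.26,-0.18,-0.03],[255,34,-235,-23,0.29,-0.2,-0.03],[255,40,-250,-25,0.31,-0.208,-0.033],[255,40,-255,-25,0.312,-0.208,-0.033]])

```text
time: 2.15
ee_pos: [0.5059, 0.0174, 0.1434]
eef_rot: [-0.089, 0.623, 0.11, 0.769]
ft_force: [0.1, 1.3, -0.8]
width: 0.0005
```

```bash
python3 - <<'E'
from h import *
p,T=goal([-10,20,75],12,1);print(p,rel(p,T)); s=read_state();print(s["ee_pos"],s["width"],s["joint_positions"],s["ft_force"],s["time"])
for n in("scene","side","wrist"): cv2.imwrite(f"pics/{n}1.png",camera(n)[:,:,::-1])
a=cv2.imread("pics/side1.png")[120:330,190:470]; cv2.imwrite("pics/s1c.png",cv2.resize(a,(800,600),interpolation=cv2.INTER_CUBIC))
E
```

```text
[0.50638904 0.01550533 0.075     ] (array([ 66.9,  -1.9, -14.2]), array([ 0.002, -0.   , -0.   ]))
[0.50586635 0.01735007 0.14335644] 0.0005165196627497109 [-0.66682363 -0.11417818  0.54529451  2.03950104  0.0299112   0.99366785
  0.15206134] [ 0.08852292  1.3492051  -0.82113959] 2.15
```

View pics/s1c.png

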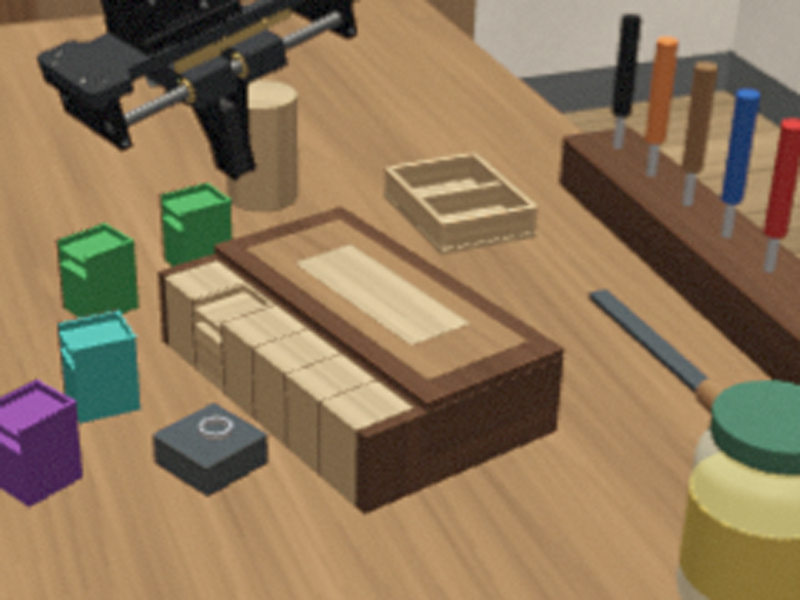

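View pics/wrist1.png

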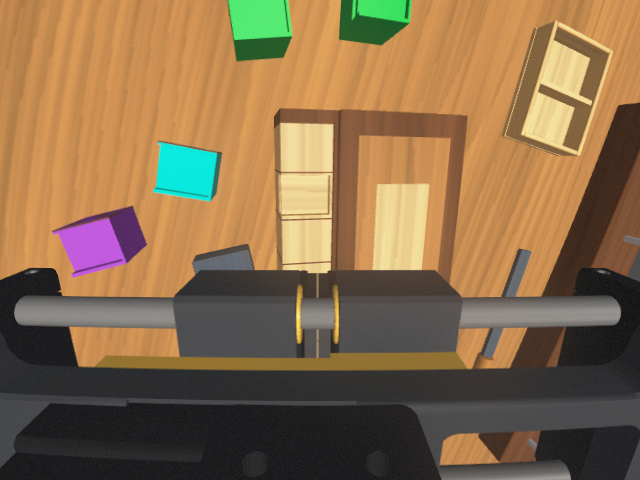

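The wrist view confirms it: the notch is the second block from the +y end, at (304,195). I'll check the fit against this camera.

```bash
cat >> h.py <<'E'
def projw(P):
    s=read_state(); c=camera_params("wrist"); T=R.from_quat(s["eef_rot"]); M=c["mount"]
    t=T.inv().apply(np.atleast_2d(P)-s["ee_pos"]); q=(t-M[:3,3])@M[:3,:3]
    return cv2.projectPoints(q.reshape(-1,1,3),np.zeros(3),np.zeros(3),c["intrinsics"],c["dist"])[0].reshape(-1,2)
E
python3 - <<'E'
from h import *
v,Rc=case()
P=np.array([[22,120,60],[-22,120,60],[-22,80,60],[-22,40,60],[22,40,60],[143,130,68]])/1e3
print(projw(Rc.apply(P)+[v[0],v[1],0]).round(0).tolist())
a=cv2.imread("pics/wrist1.png")[90:290,240:500]; cv2.imwrite("pics/w1c.png",cv2.resize(a,(780,600),interpolation=cv2.INTER_CUBIC))
p,T=goal([-10,20,68],12,1);print(rel(p,T))
E
```

```text
[[332.0, 122.0], [279.0, 120.0], [280.0, 171.0], [281.0, 218.0], [330.0, 217.0], [466.0, 114.0]]
(array([ 74.4,  -4. , -16.8]), array([ 0.006,  0.   , -0.001]))
```

View pics/w1c.png

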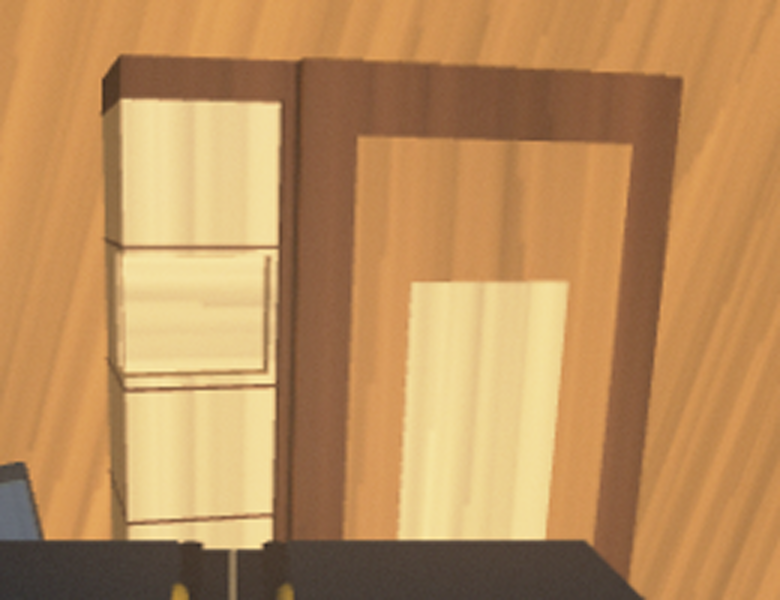

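The fit agrees within 2 px. I'll lower the tip to just above the y=25 block.

```bash
python3 - <<'E'
from h import *
p,T=goal([-5,25,68],12,1);print(rel(p,T))
E
```

```text
(array([ 75.5,   0.9, -11.9]), array([ 0.006,  0.   , -0.001]))
```

Call:
arm_command(targets=[[255,15,0,-3,0.006,0,0],[255,30,0,-6,0.006,0,0],[255,45,1,-9,0.006,0,0],[255,58,1,-11,0.006,0,0],[255,66,1,-12,0.006,0,0],[255,72,1,-12,0.006,0,0],[255,75,1,-12,0.006,0,0],[255,75,1,-12,0.006,0,0]])

```text
time: 3.1
ee_pos: [0.5097, 0.0209, 0.0683]
eef_rot: [-0.088, 0.623, 0.109, 0.77]
ft_force: [0.0, -0.1, 0.7]
width: 0.0004
```

```bash
cat >> h.py <<'E'
def st():
    s=read_state(); v,Rc=case(); p=Rc.inv().apply(s["ee_pos"]-[v[0],v[1],0])*1e3
    print("t",s["time"],"case mm",p.round(1),"F",s["ft_force"].round(2),"w",s["width"])
E
python3 - <<'E'
from h import *
st(); p,T=goal([-5,25,60],12,1);print(rel(p,T))
cv2.imwrite("pics/side2.png",camera("side")[:,:,::-1])
a=cv2.imread("pics/side2.png")[150:300,215:415]; cv2.imwrite("pics/s2c.png",cv2.resize(a,(800,600),interpolation=cv2.INTER_CUBIC))
E
```

```text
t 3.1 case mm [-5.3 24.2 68.3] F [ 0.03 -0.07  0.71] w 0.00038073174546729535
(array([ 8.1,  0.8, -1.4]), array([-0.001,  0.   , -0.001]))
```

View pics/s2c.png

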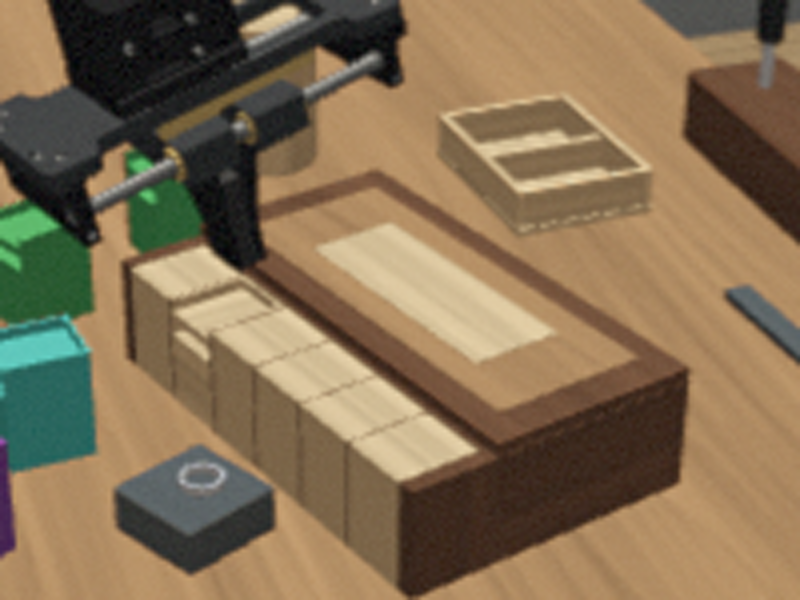

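The fingertip appears at side px (275,214), which looks further back and left than expected. I'll check that before going lower.

```bash
python3 - <<'E'
from h import *
s=read_state();T=R.from_quat(s["eef_rot"])
for n in("side","scene"):
  print(n,proj(n,np.array([s["ee_pos"],s["ee_pos"]+T.apply([-.05,0,0]),s["ee_pos"]+T.apply([0,0,.015]),s["ee_pos"]+T.apply([0,0,-.015])])).round(1).tolist())
cv2.imwrite("pics/scene2.png",camera("scene")[:,:,::-1]);cv2.imwrite("pics/wrist2.png",camera("wrist")[:,:,::-1])
a=cv2.imread("pics/scene2.png")[130:280,260:460]; cv2.imwrite("pics/c2c.png",cv2.resize(a,(800,600),interpolation=cv2.INTER_CUBIC))
E
```

```text
side [[279.1, 230.6], [274.0, 210.1], [285.3, 227.1], [272.9, 234.1]]
scene [[338.7, 211.6], [335.0, 187.9], [343.7, 213.7], [333.8, 209.5]]
```

View pics/c2c.png

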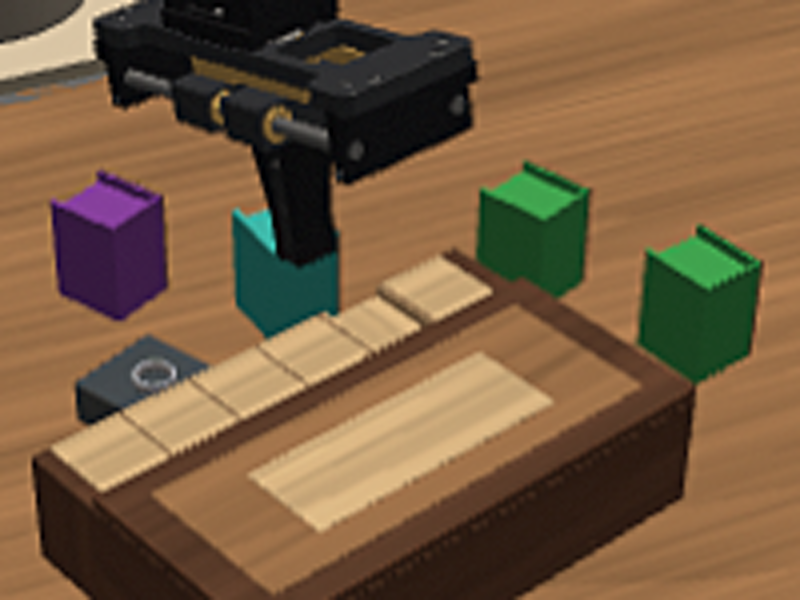

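View pics/wrist2.png

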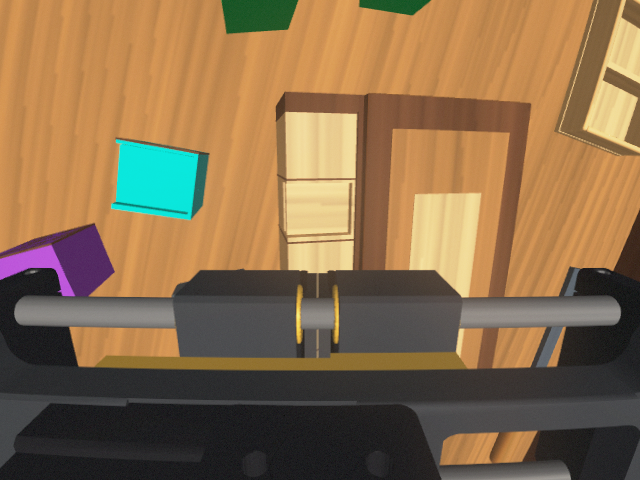

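```bash
python3 - <<'E'
from h import *
v,Rc=case()
P=np.array([[22,120,60],[-22,120,60],[-22,80,60],[143,130,68]])/1e3
print("wrist now",projw(Rc.apply(P)+[v[0],v[1],0]).round(0).tolist(), "seen (357,113),(284,112),(285,179),(530,104)")
print("side1 pred",proj("side",[[0.5059,0.0174,0.1434]]),"seen 273,180")
s=read_state();T=R.from_quat(s["eef_rot"]);print(s["ee_pos"])
# triangulate seen tip
obs=[("side",[275,214]),("scene",[338,195.5])]
f=lambda X:np.r_[[proj(n,[X])[0]-u for n,u in obs]].ravel()
r=least_squares(f,s["ee_pos"]);print("tip tri",r.x,r.fun, "tool coords mm",T.inv().apply(r.x-s["ee_pos"])*1e3)
E
```

```text
wrist now [[355.0, 109.0], [284.0, 107.0], [285.0, 176.0], [530.0, 100.0]] seen (357,113),(284,112),(285,179),(530,104)
side1 pred [[276.75855494 197.62704215]] seen 273,180
[0.50996228 0.02065831 0.06875055]
tip tri [0.503969   0.02278634 0.10361119] [ 0.52722973  0.93289188  0.35831544 -0.97629662] tool coords mm [-35.16734108   3.74402894   2.22545484]
```

Both cameras put the visible fingertip about 35 mm short of the reported TCP along the tool axis. The wrist camera and case fit still agree with the reported pose. So I'll find the contact height by touch, in small steps with force checks.

Call:
arm_command(targets=[[255,1,0,-0.2,0,0,0],[255,2,0,-0.4,0,0,0],[255,2,0,-0.4,0,0,0]])

```text
time: 3.55
ee_pos: [0.5096, 0.0206, 0.0662]
eef_rot: [-0.087, 0.623, 0.109, 0.77]
ft_force: [0.0, 0.5, 0.5]
width: 0.0007
```

Call:
arm_command(targets=[[255,1,0,-0.2,0,0,0],[255,2,0,-0.4,0,0,0],[255,2,0,-0.4,0,0,0]])

```text
time: 3.85
ee_pos: [0.5096, 0.0206, 0.064]
eef_rot: [-0.087, 0.623, 0.109, 0.77]
ft_force: [-0.1, -0.0, 0.9]
width: 0.0002
```

Call:
arm_command(targets=[[255,1,0,-0.2,0,0,0],[255,1.5,0,-0.3,0,0,0],[255,1.5,0,-0.3,0,0,0]])

```text
time: 4.15
ee_pos: [0.5097, 0.0206, 0.0626]
eef_rot: [-0.087, 0.623, 0.109, 0.77]
ft_force: [0.6, -0.5, 0.8]
width: 0.0004
```

Call:
arm_command(targets=[[255,1,0,-0.2,0,0,0],[255,1.5,0,-0.3,0,0,0],[255,1.5,0,-0.3,0,0,0]])

```text
time: 4.45
ee_pos: [0.5096, 0.0206, 0.061]
eef_rot: [-0.087, 0.623, 0.109, 0.77]
ft_force: [-1.0, 0.4, 0.1]
width: 0.0006
```

Call:
arm_command(targets=[[255,1,0,-0.2,0,0,0],[255,1.5,0,-0.3,0,0,0],[255,1.5,0,-0.3,0,0,0]])

```text
time: 4.75
ee_pos: [0.5097, 0.0206, 0.0595]
eef_rot: [-0.087, 0.623, 0.109, 0.77]
ft_force: [-0.6, 0.8, 1.1]
width: 0.0007
```

```bash
python3 - <<'E'
from h import *
st()
cv2.imwrite("pics/side3.png",camera("side")[:,:,::-1])
a=cv2.imread("pics/side3.png")[150:300,215:415]; cv2.imwrite("pics/s3c.png",cv2.resize(a,(800,600),interpolation=cv2.INTER_CUBIC))
E
```

```text
t 4.75 case mm [-5.4 24.  59.5] F [-0.58  0.84  1.07] w 0.0007105316638006432
```

View pics/s3c.png

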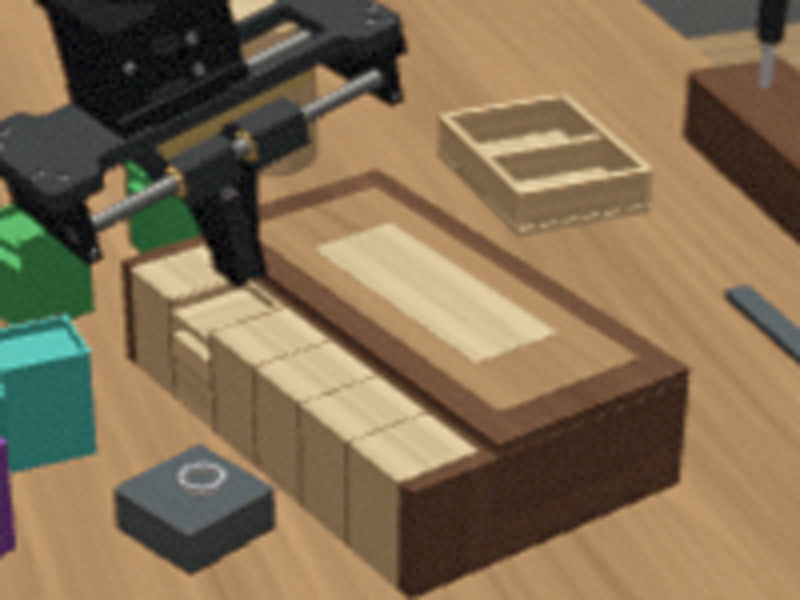

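There's no contact at 59.5 mm and the tip is visibly still well above the ledge, so the 35 mm tip offset is real. I'll descend using it, keeping to small steps near the surface.

```bash
python3 - <<'E'
from h import *
p,T=goal([1,22,35],12,1);print(rel(p,T))
E
```

```text
(array([25.3, -2. ,  1.1]), array([-0.002,  0.   , -0.001]))
```

Call:
arm_command(targets=[[255,4,0,0,0,0,0],[255,8,-1,0,0,0,0],[255,12,-2,0,0,0,0],[255,15,-2,0,0,0,0],[255,18,-2,1,0,0,0],[255,18,-2,1,0,0,0]])

```text
time: 5.4
ee_pos: [0.5148, 0.02, 0.0418]
eef_rot: [-0.087, 0.623, 0.109, 0.769]
ft_force: [-0.6, 0.4, 0.2]
width: 0.0
```

```bash
python3 - <<'E'
from h import *
st()
for n,r in(("side",(150,215)),("scene",(130,260))):
    im=camera(n)[:,:,::-1]; a=im[r[0]:r[0]+150,r[1]:r[1]+200]; cv2.imwrite(f"pics/{n}4c.png",cv2.resize(a,(800,600),interpolation=cv2.INTER_CUBIC))
E
```

```text
t 5.4 case mm [-0.7 22.  41.8] F [-0.57  0.4   0.18] w 2.633799987350775e-05
```

View pics/side4c.png

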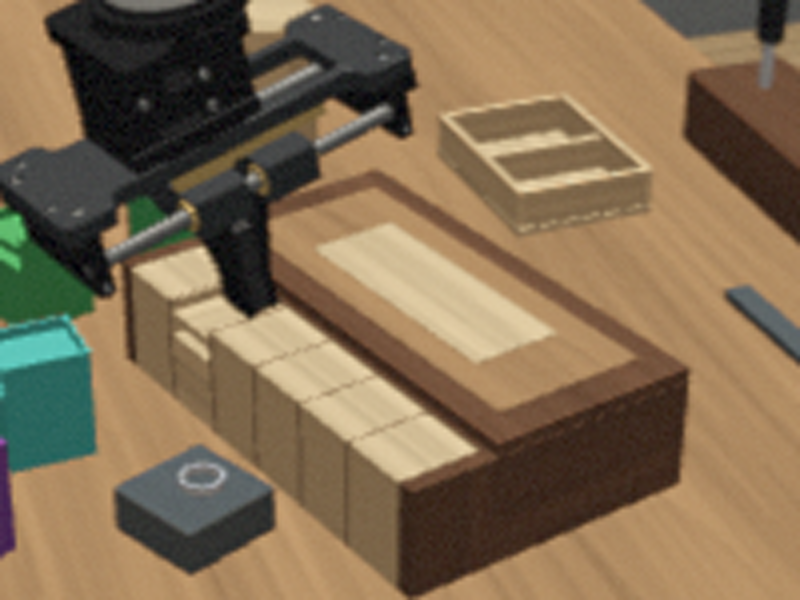

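View pics/scene4c.png

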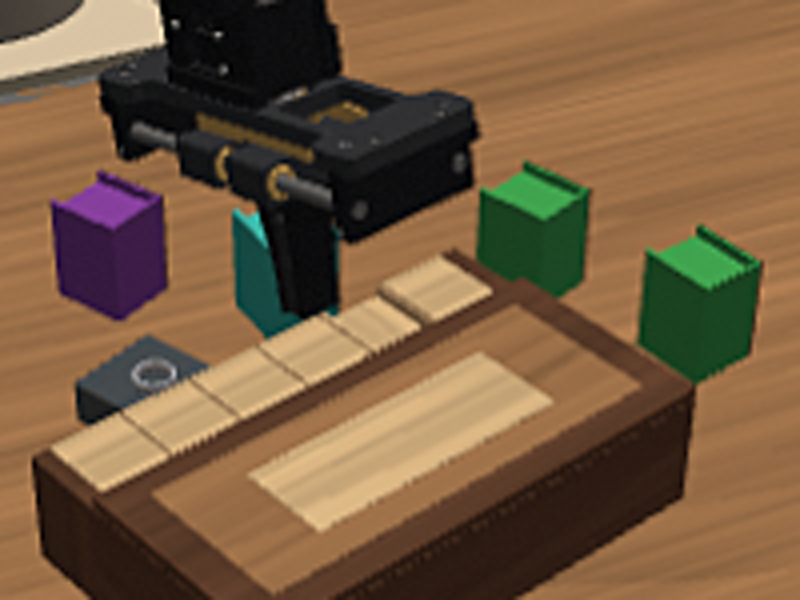

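The tip is now about 16 mm above the ledge, at side px (279,228) and scene px (340,209). Continuing down.

Call:
arm_command(targets=[[255,3,0,-0.6,0,0,0],[255,6,0,-1.2,0,0,0],[255,8,0,-1.7,0,0,0],[255,8,0,-1.7,0,0,0]])

```text
time: 5.9
ee_pos: [0.5146, 0.02, 0.0336]
eef_rot: [-0.087, 0.623, 0.109, 0.769]
ft_force: [-0.4, 0.5, 0.3]
width: 0.0002
```

Call:
arm_command(targets=[[255,1,0,-0.2,0,0,0],[255,2,0,-0.4,0,0,0],[255,2,0,-0.4,0,0,0]])

```text
time: 6.2
ee_pos: [0.5148, 0.02, 0.0319]
eef_rot: [-0.087, 0.623, 0.109, 0.77]
ft_force: [-0.3, -0.1, 0.1]
width: 0.0003
```

Call:
arm_command(targets=[[255,1,0,-0.2,0,0,0],[255,2,0,-0.4,0,0,0],[255,2,0,-0.4,0,0,0]])

```text
time: 6.5
ee_pos: [0.5148, 0.0201, 0.0298]
eef_rot: [-0.087, 0.623, 0.109, 0.77]
ft_force: [0.4, -0.7, -0.2]
width: 0.0003
```

Call:
arm_command(targets=[[255,1,0,-0.2,0,0,0],[255,1,0,-0.2,0,0,0]])

```text
time: 6.7
ee_pos: [0.5148, 0.0201, 0.0288]
eef_rot: [-0.087, 0.623, 0.109, 0.77]
ft_force: [-0.4, 0.3, 0.2]
width: 0.0003
```

Call:
arm_command(targets=[[255,1,0,-0.2,0,0,0],[255,1,0,-0.2,0,0,0]])

```text
time: 6.9
ee_pos: [0.5148, 0.0201, 0.0278]
eef_rot: [-0.087, 0.623, 0.109, 0.77]
ft_force: [-0.3, 0.1, 0.4]
width: 0.0009
```

Call:
arm_command(targets=[[255,1,0,-0.2,0,0,0],[255,1,0,-0.2,0,0,0]])

```text
time: 7.1
ee_pos: [0.5148, 0.02, 0.0267]
eef_rot: [-0.087, 0.623, 0.109, 0.77]
ft_force: [-0.2, -0.7, 0.2]
width: 0.0002
```

```bash
python3 - <<'E'
from h import *
st()
for n,r in(("side",(180,235)),("scene",(155,290))):
    im=camera(n)[:,:,::-1]; a=im[r[0]:r[0]+90,r[1]:r[1]+120]; cv2.imwrite(f"pics/{n}5c.png",cv2.resize(a,(800,600),interpolation=cv2.INTER_CUBIC))
E
```

```text
t 7.1 case mm [-0.6 22.  26.7] F [-0.21 -0.69  0.17] w 0.00018355913017468605
```

View pics/side5c.png

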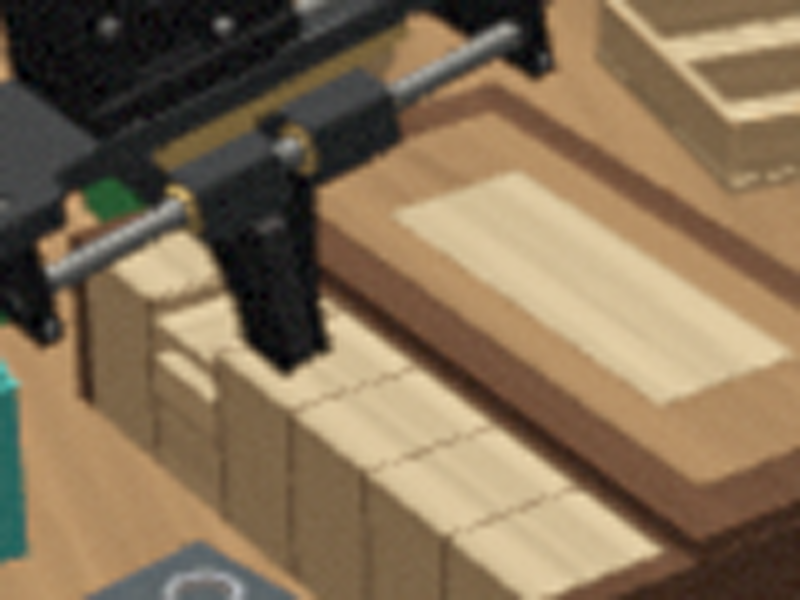

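View pics/scene5c.png

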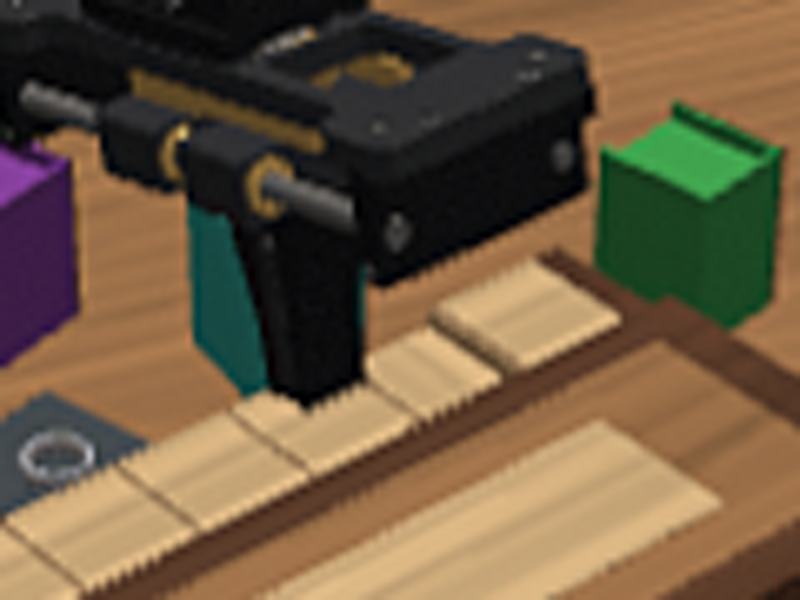

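The tip is hovering just over the solid y=20 block (side px (279,235), scene px (336,215)). I'll continue in 1 mm steps.

Call:
arm_command(targets=[[255,1,0,-0.2,0,0,0],[255,1,0,-0.2,0,0,0]])

```text
time: 7.4
ee_pos: [0.5149, 0.0201, 0.0257]
eef_rot: [-0.087, 0.623, 0.109, 0.77]
ft_force: [-0.4, -0.4, -0.1]
width: 0.0004
```

Call:
arm_command(targets=[[255,1,0,-0.2,0,0,0],[255,1,0,-0.2,0,0,0]])

```text
time: 7.6
ee_pos: [0.5149, 0.0201, 0.0247]
eef_rot: [-0.087, 0.623, 0.109, 0.77]
ft_force: [0.0, 0.0, 0.6]
width: 0.0006
```

Call:
arm_command(targets=[[255,1,0,-0.2,0,0,0],[255,1,0,-0.2,0,0,0]])

```text
time: 7.8
ee_pos: [0.5151, 0.0201, 0.0242]
eef_rot: [-0.087, 0.623, 0.109, 0.77]
ft_force: [-3.5, -0.7, 6.5]
width: 0.0007
```

The fingertip touches the ledge at TCP z ≈ 24.4 mm with about 7 N. I'll hold briefly, then slide along +y with a light touch.

Call:
arm_command(targets=[[255,-0.3,0,0,0,0,0],[255,-0.3,0,0,0,0,0],[255,-0.3,0,0,0,0,0],[255,-0.3,2,0,0,0,0],[255,-0.3,5,0,0,0,0]])

```text
time: 8.3
ee_pos: [0.5138, 0.0246, 0.0243]
eef_rot: [-0.087, 0.623, 0.108, 0.77]
ft_force: [0.4, -2.9, 1.5]
width: 0.0002
```

```bash
python3 - <<'E'
from h import *
st()
E
```

```text
t 8.3 case mm [-0.3 26.7 24.3] F [ 0.35 -2.91  1.45] w 0.0002440325865027204
```

Call:
arm_command(targets=[[255,0,3,0,0,0,0],[255,0,6,0,0,0,0],[255,0,9,0,0,0,0],[255,0,12,0,0,0,0]])

```text
time: 8.7
ee_pos: [0.5102, 0.0367, 0.0242]
eef_rot: [-0.087, 0.623, 0.109, 0.77]
ft_force: [0.7, -2.7, 3.4]
width: 0.0006
```

Call:
arm_command(targets=[[255,0,3,0,0,0,0],[255,0,6,0,0,0,0],[255,0,9,0,0,0,0],[255,0,12,0,0,0,0]])

```text
time: 9.1
ee_pos: [0.5066, 0.0483, 0.024]
eef_rot: [-0.087, 0.623, 0.109, 0.769]
ft_force: [-0.3, -1.2, 1.6]
width: 0.0004
```

Call:
arm_command(targets=[[255,0,3,0,0,0,0],[255,0,6,0,0,0,0],[255,0,6,0,0,0,0]])

```text
time: 9.4
ee_pos: [0.5047, 0.0543, 0.0239]
eef_rot: [-0.088, 0.623, 0.109, 0.769]
ft_force: [-1.4, 0.6, 0.1]
width: 0.0004
```

```bash
python3 - <<'E'
from h import *
st()
for n,r in(("side",(180,235)),("scene",(155,290))):
    im=camera(n)[:,:,::-1]; a=im[r[0]:r[0]+90,r[1]:r[1]+120]; cv2.imwrite(f"pics/{n}6c.png",cv2.resize(a,(800,600),interpolation=cv2.INTER_CUBIC))
E
```

```text
t 9.4 case mm [-0.8 57.8 23.9] F [-1.39  0.57  0.07] w 0.0004094910001292732
```

View pics/side6c.png

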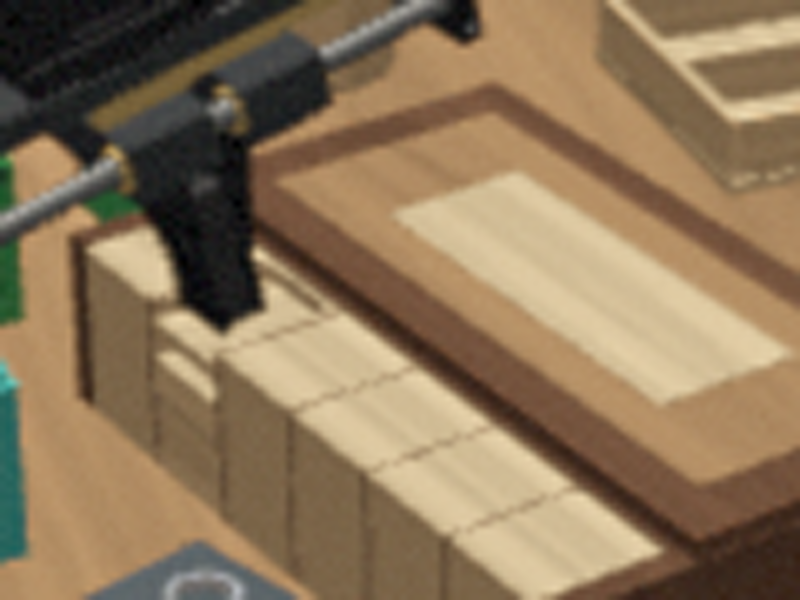

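View pics/scene6c.png

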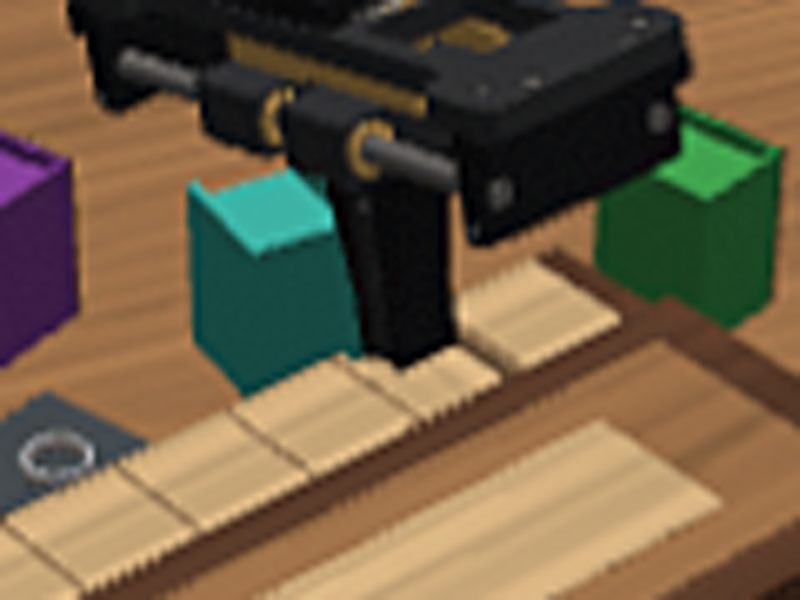

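Fz fell to about 0 at y≈58, and both views show the finger over the recess with the lid shut. Now I'll press straight down.

Call:
arm_command(targets=[[255,1,0,-0.2,0,0,0],[255,2,0,-0.4,0,0,0],[255,3,0,-0.6,0,0,0],[255,4,0,-0.8,0,0,0],[255,4,0,-0.8,0,0,0]])

```text
time: 10.0
ee_pos: [0.5051, 0.0537, 0.0199]
eef_rot: [-0.087, 0.623, 0.109, 0.769]
ft_force: [-0.6, -0.2, -0.4]
width: 0.0007
```

Call:
arm_command(targets=[[255,0.7,0,-0.15,0,0,0],[255,1.4,0,-0.3,0,0,0],[255,2,0,-0.4,0,0,0],[255,2,0,-0.4,0,0,0]])

```text
time: 10.4
ee_pos: [0.5053, 0.0538, 0.0182]
eef_rot: [-0.087, 0.623, 0.109, 0.77]
ft_force: [-2.3, -1.5, 4.6]
width: 0.0004
```

Call:
arm_command(targets=[[255,0.7,0,-0.15,0,0,0],[255,1.4,0,-0.3,0,0,0],[255,2,0,-0.4,0,0,0],[255,2,0,-0.4,0,0,0]])

```text
time: 10.8
ee_pos: [0.5054, 0.0538, 0.016]
eef_rot: [-0.087, 0.623, 0.109, 0.77]
ft_force: [-2.3, -1.3, 4.7]
width: -0.0001
```

Contact with the plate came at the expected depth, at 4.7 N, and it is moving. I'll keep going slowly to the stop.

Call:
arm_command(targets=[[255,0.7,0,-0.15,0,0,0],[255,1.4,0,-0.3,0,0,0],[255,2,0,-0.4,0,0,0],[255,2,0,-0.4,0,0,0]])

```text
time: 11.2
ee_pos: [0.5054, 0.0538, 0.014]
eef_rot: [-0.087, 0.623, 0.109, 0.77]
ft_force: [-2.1, -0.3, 5.4]
width: 0.0005
```

Call:
arm_command(targets=[[255,0.5,0,-0.1,0,0,0],[255,1,0,-0.2,0,0,0],[255,1.5,0,-0.3,0,0,0],[255,1.5,0,-0.3,0,0,0]])

```text
time: 11.6
ee_pos: [0.5054, 0.0537, 0.0125]
eef_rot: [-0.087, 0.623, 0.109, 0.77]
ft_force: [-2.4, -0.6, 7.0]
width: 0.0003
```

```bash
python3 - <<'E'
from h import *
st()
for n,r in(("side",(150,215)),("scene",(130,260))):
    im=camera(n)[:,:,::-1]; a=im[r[0]:r[0]+150,r[1]:r[1]+200]; cv2.imwrite(f"pics/{n}7c.png",cv2.resize(a,(800,600),interpolation=cv2.INTER_CUBIC))
E
```

```text
t 11.6 case mm [-0.3 57.  12.5] F [-2.43 -0.59  7.04] w 0.00028697812390999936
```

View pics/side7c.png

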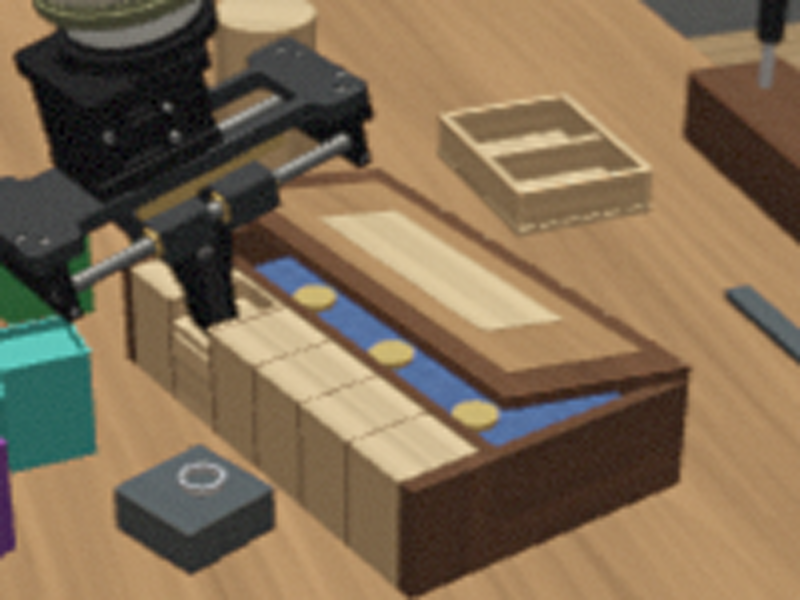

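View pics/scene7c.png

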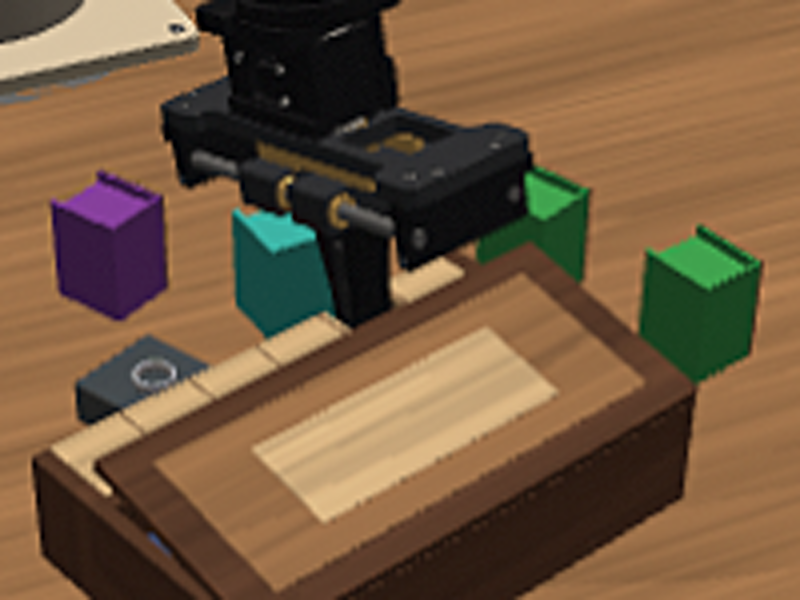

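The lid is open, with blue lining and three gold discs visible at (390,350), and the gripper body is clear of it. I'll go the last millimetre to the stop.

Call:
arm_command(targets=[[255,0.4,0,-0.1,0,0,0],[255,0.7,0,-0.15,0,0,0],[255,0.7,0,-0.15,0,0,0]])

```text
time: 12.0
ee_pos: [0.5054, 0.0537, 0.0118]
eef_rot: [-0.087, 0.623, 0.109, 0.77]
ft_force: [-3.0, -0.7, 7.1]
width: 0.0005
```

Call:
arm_command(targets=[[255,0.3,0,-0.05,0,0,0],[255,0.5,0,-0.1,0,0,0],[255,0.5,0,-0.1,0,0,0]])

```text
time: 12.3
ee_pos: [0.5054, 0.0537, 0.0113]
eef_rot: [-0.087, 0.623, 0.109, 0.77]
ft_force: [-3.8, -0.1, 6.7]
width: 0.0002
```

Call:
arm_command(targets=[[255,0.3,0,-0.05,0,0,0],[255,0.3,0,-0.05,0,0,0],[255,0.3,0,-0.05,0,0,0]])

```text
time: 12.6
ee_pos: [0.5054, 0.0538, 0.0111]
eef_rot: [-0.087, 0.623, 0.109, 0.77]
ft_force: [-3.8, -0.5, 7.4]
width: 0.0002
```

Call:
arm_command(targets=[[255,0.3,0,0,0,0,0],[255,0.3,0,0,0,0,0],[255,0.3,0,0,0,0,0]])

```text
time: 12.9
ee_pos: [0.5054, 0.0538, 0.0109]
eef_rot: [-0.087, 0.623, 0.109, 0.77]
ft_force: [-5.2, -1.2, 11.5]
width: 0.0007
```

```bash
python3 - <<'E'
from h import *
st()
for n,r in(("side",(150,215)),("scene",(130,260))):
    im=camera(n)[:,:,::-1]; a=im[r[0]:r[0]+150,r[1]:r[1]+200]; cv2.imwrite(f"pics/{n}8c.png",cv2.resize(a,(800,600),interpolation=cv2.INTER_CUBIC))
    cv2.imwrite(f"pics/{n}8.png",im)
st()
E
```

```text
t 12.9 case mm [-0.3 57.  10.9] F [-5.24 -1.19 11.52] w 0.0006922188002565476
t 13.0 case mm [-0.3 57.  10.9] F [-5.64 -0.67 11.  ] w 0.000517488750496843
```

View pics/side8c.png

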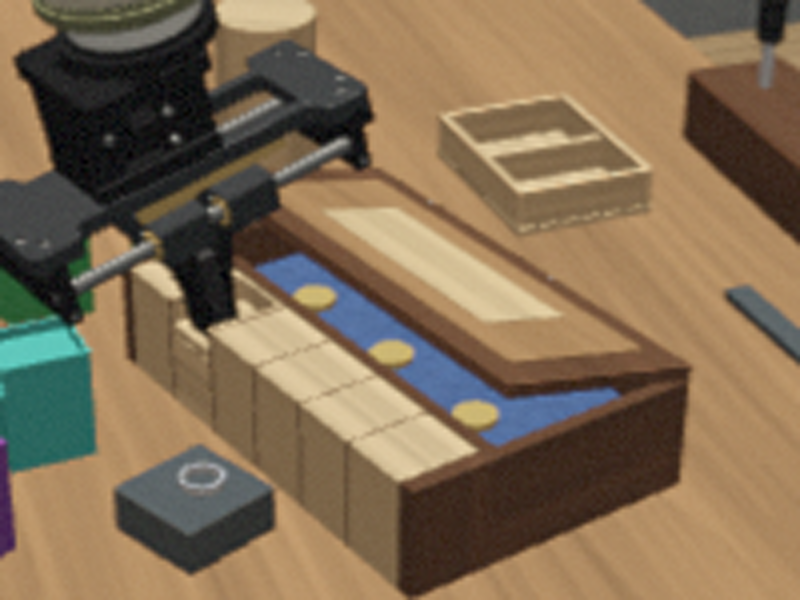

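View pics/scene8.png

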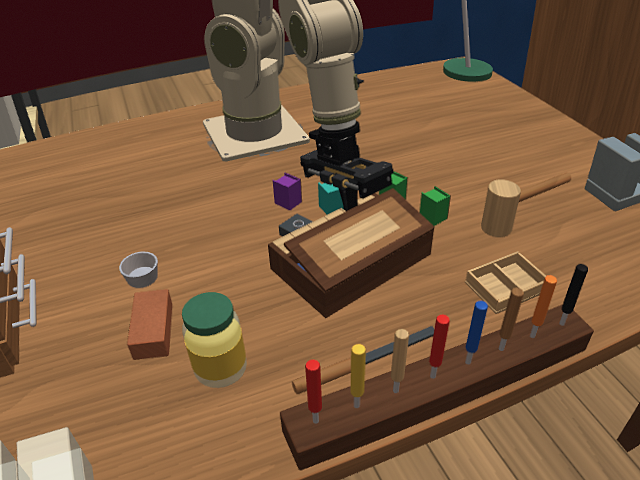

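The force has risen to 11.5 N, so the plate is at the firm stop. As a last check I'll get the lid angle from its front-right corner, at side px (342.5,247).

```bash
python3 - <<'E'
from h import *
v,Rc=case()
for a in(0,.19,.22,.25):
    P=np.array([.143-.117*np.cos(a)+.008*np.sin(a)*0,-.130,.060+.117*np.sin(a)]);Q=P+[.008*np.sin(a),0,.008*np.cos(a)]
    print(a,proj("side",Rc.apply([P,Q])+[v[0],v[1],0]).round(1).tolist())
st()
E
```

```text
0 [[339.7, 264.9], [339.9, 261.2]]
0.19 [[341.1, 254.2], [341.9, 250.3]]
0.22 [[341.5, 252.5], [342.4, 248.5]]
0.25 [[341.9, 250.8], [342.9, 246.7]]
t 13.0 case mm [-0.3 57.  10.9] F [-5.64 -0.67 11.  ] w 0.000517488750496843
```

```bash
python3 -c "
from bench import *
print(close_job())"
```

```text
the job is handed in; nothing more can be done
None
```

I handed the job in with the shut fingers holding the release plate down at its stop and the lid open. No verdict is reported, so the final judgement is not known to me.

- **Finding the notch:** The cameras showed it in the second block from the +y end (y = +60 mm). I touched the solid y = +20 mm block at about 7 N, then slid along the ledge to y ≈ 58 mm, where the force dropped to zero.
- **Pressing the plate:** It started moving at about 4.7 N and was held at about 7 N. The force then rose to 11 N at the stop, about 13 mm below the ledge.
- **Last checks:** The lid's front corner matches an opening of about 0.25 rad. The gripper is clear of the lid in the pictures. The other objects look unmoved, judged by eye only.
- **One disagreement:** The fingertip was really about 35 mm short of the reported tool point. I saw this in two cameras and confirmed it by touch, so I found all the contact heights by force instead.
- **Reading not fully explained:** A sideways force of 4 to 6 N built up during the final press. I put it down to the 12° tool tilt and friction.

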